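# Lay out the dough-shaping station on the bakery counter

### The arm

A 6-joint arm with a two-finger parallel gripper is mounted at the origin on the work surface. World frame = base frame: x ahead of the robot, y to its left, z up, the work surface at z = 0. Lengths are in mm, angles in rad, forces in N, time in s.
With the tool pointing down it reaches from about 350 to 975 mm from the base axis. Payload 7.1 kg.
Tool frame: the origin (TCP) lies midway between the tips of the shut fingers; the grasp point (between the pads) lies 19 mm behind it (ctrl.grip_depth is the distance from the TCP to the grasp point, in mm); z points along the fingers, y is the line along which they close (so a half turn about z gives the same grasp; the last joint's range is limited). The gripper opens to 88 mm and grips with 3 to 60 N. Pads are 20 mm wide; open, the fingers measure 115 mm over their backs; the gripper's body (75 mm by 178 mm) begins 61 mm behind the grasp point.
Start: joints at [1.117, 0.423, 1.63, -0, 1.089, -0.019], TCP at [263.236, 566.844, 222.675] pointing down, gripper open.
Joint ranges: [-3, 3], [-0.9, 2.11], [0.09, 2.58], [-1.31, 4.45], [0.11, 2.69], [-2.54, 2.54]. Speed limits (rad/s): [2.39, 2.39, 3.01, 3.14, 3.14, 3.14].

### API

Orientations are given as a rotation vector (axis times angle).
In Python, from workcell import get_obs, vision, ctrl gives the robot as it stands.
- The arm moves only by the tool step_arm, never from a script. Its argument "plan" is a list of rows, each a list of 7 numbers: the opening, from -1 (shut) to 1 (fully open), then the shift along the tool's x, y, z as a fraction of full scale, then the turn, a rotation vector about the tool's x, y, z as a fraction of full scale. In form: [[fingers, dx, dy, dz, wx, wy, wz], ...]. A call has 1 to 20 rows; each row shifts and turns the commanded pose from where the row before left it, along the tool's axes as they then stand; what a row does not reach is not made up. Full scale, the value 1, is 50 mm for a shift and 0.12 rad for a turn. A row lasts 1/8 s, in which the tool goes at most 62.5 mm and 10.7 degrees, less where a joint would pass 70% of its speed; a pose out of reach is approached as far as the arm can. A call with a number of a shift or a turn outside -1 to 1 is refused whole. A call with a gripper value outside its range is refused whole. The fingers move at their own pace and stop on an object; the grip force is fixed at half the most. Time passes only in rows, so rows that do not move let the fingers close. It gives the time, the measured TCP pose, the force, the opening and the grip force at its end, in the units of the state.
- get_obs(): the state, without advancing time (a new reading comes with each control period).
- vision.get_image(name): name is "scene" or "top"; returns a dict with "pixels" (420x560x3 uint8, red, green, blue), "depth" (420x560 float32, mm along the optical axis (not along the pixel's ray), 0 where there is no reading), "fx", "fy", "cx", "cy" (pixels), "T" (4x4, takes a point from camera to world coordinates). Camera axes: x right, y down, z forward; pixel columns grow to the right and rows downward; lengths in mm; the calibration is good to about 2 mm. A picture is of the moment at which its call begins.
- ctrl.close_job(): hands the job in; it is judged then, once.
The state is a dict: "t": time; "qpos": joint angles; "qvel": joint speeds; "joint_torque": joint torques, N m; "ee_pos": TCP position; "orientation": TCP orientation; "ft_force": force on the tool from outside, world axes, zero at the start; "moment": the same for the moment, N m; "width": finger opening in mm; "grasp_force": force on a finger pad.
Only numpy, scipy, OpenCV 4.12 (cv2) and the standard library are available. Lean on these libraries where they do the work, as an engineer would, in place of code of your own. Each camera call takes 0.05 s, during which the arm holds its last target. There are 200 camera calls.

### The job

Get the shaping station ready: lay the wooden roller in its stand so that both ends of its axle sit fully down in the slots, and stand the tubs upright in the three-bay caddy with the yellow one in the bay nearest the roller stand, the blue one in the bay furthest from it and the white one between them, with the bread stamp standing knob-up in the middle of the white tub's lid. Set everything down gently rather than dropping it, and leave the green tub and the oil bottle standing where they are.

Things in the scene. Friction and masses are not known exactly. Their poses are not given: they have to be found in the camera images.
- yellow_tub: A closed upright plastic tub, all yellow with a yellow lid and a pale paper band: a cylinder 56 mm in diameter and 80 mm tall, flat lid, about 0.22 kg. Origin: centre of underside, z up. It starts standing upright on the counter.
- blue_tub: A closed upright plastic tub, all blue with a blue lid and a pale paper band: a cylinder 56 mm in diameter and 80 mm tall, flat lid, about 0.22 kg. Origin: centre of underside, z up. It starts standing upright on the counter.
- white_tub: A closed upright plastic tub, all white with a white lid and a pale paper band: a cylinder 56 mm in diameter and 80 mm tall, flat lid, about 0.22 kg. Origin: centre of underside, z up. It starts standing upright on the counter.
- bread_stamp: Turned dark-wood bread stamp, 0.07 kg: round foot 50 mm in diameter, 14 mm thick; thin neck; on top an upright round knob, 28 mm in diameter, from 26 to 56 mm above the underside, to grip. Origin: centre of underside, z up its axis. Starts standing knob up on the counter.
- roller: Pale wooden dough roller with dark rings, 0.2 kg: barrel 48 mm diameter, 90 mm long; 12 mm steel axle, 150 mm overall. Origin at its middle on the axle line, y along the axle (ends alike; may be turned about it). Starts lying level in a fixed low grey cradle (70 x 80 x 11 mm), axle 30 mm above the counter; the cradle's lips stay under the belly, clear of fingers on either side.
- caddy: Low open wooden caddy, fixed, 90 (x) by 260 (y) by 25 mm high, with three square bays in a row along its y, each 80 x 80 mm inside; walls and floor 5 mm thick. Origin: centre of underside, z up; bay centres at y = -85, 0, +85 mm. It stands left or right of the roller stand, its row pointing roughly towards it.
- stand: Roller stand, fixed: grey base 90 (x) by 150 (y) by 12 mm high, two upright steel plates 10 mm thick centred at y = -58 and +58 mm, 60 mm wide, 85 mm high, each with a slot open at the top: 40 mm wide at the mouth, 16 mm from 68 mm up down to its bottom at 45 mm. Axle goes along y; fully down its centre is 51 mm above the underside. Origin: centre of underside, z up.
- green_tub: A closed upright plastic tub, all green with a green lid and a pale paper band: a cylinder 56 mm in diameter and 80 mm tall, flat lid, about 0.22 kg. Origin: centre of underside, z up. It starts standing upright on the counter. Not part of the job: to be left where it stands.
- oil_bottle: An amber glass bottle with a red cap, 58 mm in diameter and 160 mm tall, 0.4 kg, standing upright towards the far side of the counter. Origin at the centre of its underside, z up. Not part of the job: to be left where it stands.
Mind the look-alikes: they are no part of the job. Several things have the shape of the blue_tub; the one meant has the colours described above. Several things have the shape of the white_tub; the one meant has the colours described above.

How it is judged:
By the outcome, as a careful person would: the job done as asked, in the order asked, and still so for the second after the job is handed in, with the robot touching nothing.
It also fails if it takes over 122 s, if anything falls off the work surface, if the arm or the gripper's body presses on something with over 40 N, if the wrist force passes 120 N, or if a joint passes its speed limit or range.

## Working session

There is one attempt and no reset: what is moved stays moved. The work goes in short steps, Python scripts to look and compute and a tool call to move; the robot and the scene stay as the last step left them, time stands still between calls to the robot, and variables do not carry over. Pictures are saved under pics/ and viewed, at most 14 in all, crops included, and the job is handed in when it is done.

Besides the shell and the picture viewer there is one more tool, called after "Emit:" as a command line: name --pt "numbers of a row" for each row, then --argument value for the rest. step_arm: Moves the arm, as the interface text tells. Its arguments: {"type":"object","properties":{"plan":{"type":"array","items":{"type":"array","items":{"type":"number","minimum":-1,"maximum":1}}}},"required":["plan"]}

```bash
mkdir -p pics; cat > h.py <<'E'
import numpy as np, cv2
from workcell import get_obs, vision, ctrl
def grab(n):
    im=vision.get_image(n); im['T']=np.array(im['T']); return im
def save(im,f,box=None,s=1):
    p=im['pixels'][:,:,::-1]
    if box: p=p[box[1]:box[3],box[0]:box[2]]
    cv2.imwrite('pics/'+f,cv2.resize(p,None,fx=s,fy=s,interpolation=cv2.INTER_CUBIC))
def cloud(im):
    v,u=np.mgrid[:420,:560]; d=im['depth']
    P=np.stack([(u-im['cx'])/im['fx']*d,(v-im['cy'])/im['fy']*d,d],-1)
    return P@im['T'][:3,:3].T+im['T'][:3,3]
def ray(im,u,v,z):
    r=im['T'][:3,:3]@np.array([(u-im['cx'])/im['fx'],(v-im['cy'])/im['fy'],1]); o=im['T'][:3,3]
    return o+r*(z-o[2])/r[2]
E
python3 - <<'E'
from h import *
for n in('scene','top'):
    im=grab(n); save(im,n+'0.png',s=1.42); print(n,im['T'].round(3).tolist(),im['fx'],(im['depth']>0).mean())
o=get_obs(); print(o)
E
```

```text
scene [[0.687, 0.482, -0.545, 1111.079], [0.727, -0.476, 0.495, -508.716], [-0.021, -0.735, -0.677, 754.537], [0.0, 0.0, 0.0, 1.0]] 457.59150344607116 0.9960246598639456
top [[-0.018, -0.981, 0.196, 370.515], [-1.0, 0.021, 0.012, -10.05], [-0.016, -0.195, -0.981, 1096.154], [0.0, 0.0, 0.0, 1.0]] 474.7452757416813 0.9960416666666667
{'t': 0.1, 'qpos': array([ 1.11701248e+00,  4.23750561e-01,  1.63061667e+00, -9.32538271e-06,
        1.08860838e+00, -1.89931970e-02]), 'qvel': array([-0.00141618, -0.0026585 , -0.0012376 , -0.00085594, -0.00048469,
       -0.00141664]), 'joint_torque': array([-7.16586310e-04, -5.45608485e+01, -2.74322408e+01,  6.45114295e-02,
        1.87167793e-02, -4.47428863e-05]), 'ee_pos': array([263.01444606, 566.40214391, 221.98687306]), 'orientation': array([-6.77525745e-01, -3.06733995e+00,  2.11475775e-03]), 'ft_force': array([-0.2603697 , -0.3636986 , -0.53813624]), 'moment': array([ 0.06340437, -0.04244346, -0.07034944]), 'grasp_force': 0.0, 'width': 87.92372700522748}
```

View pics/scene0.png

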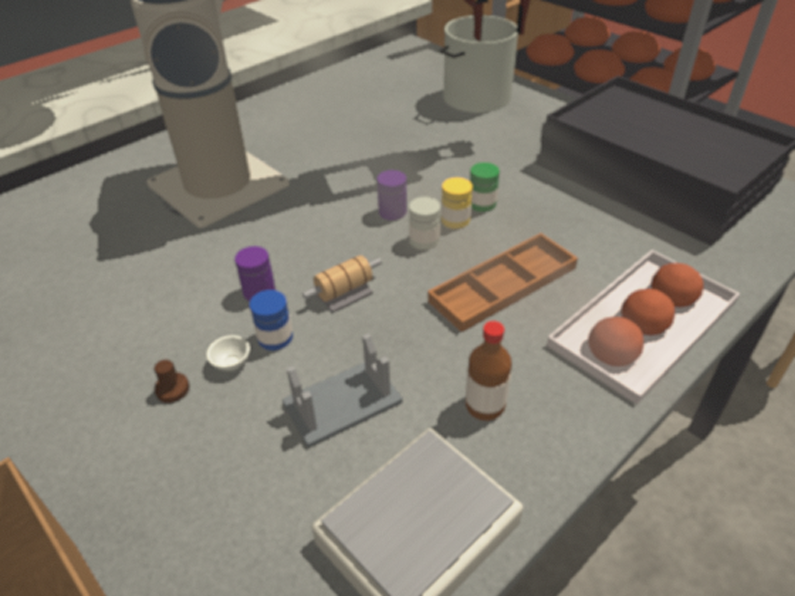

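View pics/top0.png

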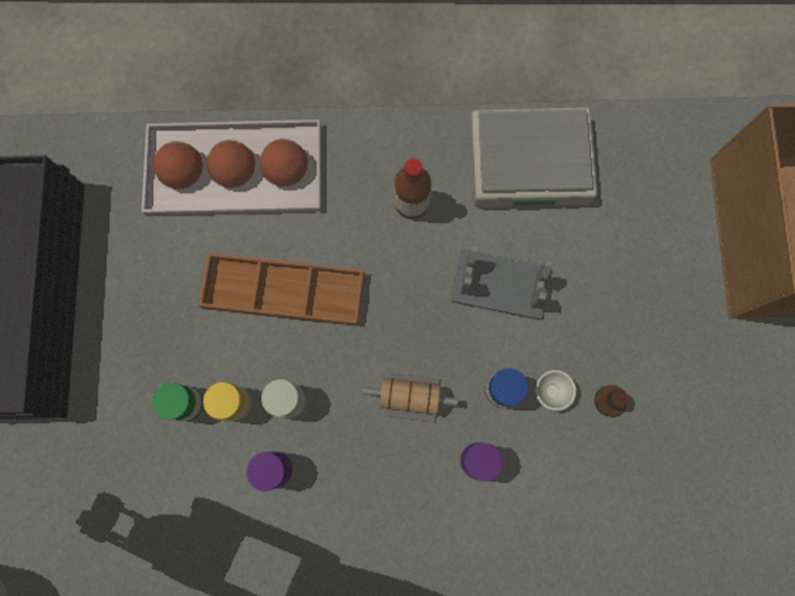

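Scene picture (796 px wide): blue tub (270,320), white tub (424,222), yellow (456,203), green (484,186), stamp (170,380), roller (343,278), stand (340,390), caddy (503,280), bottle (488,372). The top picture shows the same things at blue (508,387), white (281,398), yellow (223,401), green (173,401), stamp (611,401), roller (410,396), stand (502,283), caddy (282,288).

Possible confusions:
- Blue: purple tubs at top (482,461) and (268,470), against the real blue (508,387).
- White: bowl (556,390), against the white tub (281,398).
- Yellow: none. Green (173,401) stays where it is.

Next I check the crops and measure.

```bash
cat > m.py <<'E'
from h import *
def tri(A,a,B,b):
    M=[];r=[]
    for im,(u,v) in((A,a),(B,b)):
        d=im['T'][:3,:3]@np.array([(u-im['cx'])/im['fx'],(v-im['cy'])/im['fy'],1]);d/=np.linalg.norm(d)
        Q=np.eye(3)-np.outer(d,d);M.append(Q);r.append(Q@im['T'][:3,3])
    return np.linalg.lstsq(np.vstack(M),np.hstack(r),rcond=None)[0]
def lidpix(im,seed,z):   # image points of the surface at the lid height near a seed pixel
    C=cloud(im); s=ray(im,*seed,z)
    m=((abs(C[...,2]-z)<5)&(np.hypot(C[...,0]-s[0],C[...,1]-s[1])<45)).astype(np.uint8)
    n,l,st,c=cv2.connectedComponentsWithStats(m); i=1+np.argmax(st[1:,4])
    p=np.argwhere(l==i)[:,::-1].astype(np.float32); (cx,cy),ax,an=cv2.fitEllipse(cv2.convexHull(p))
    return (cx,cy),ray(im,cx,cy,z),len(p)
if __name__=='__main__':
    S,T=grab('scene'),grab('top'); k=1.42
    for n,s,t,z in(('blue',(268,303),(508,387),80),('white',(424,207),(281,398),80),('yellow',(456,187),(223,401),80),('green',(484,171),(173,401),80),('purp1',(253,257),(482,461),80),('purp2',(392,179),(268,470),80),('knob',(165,368),(617,400),56)):
        a=lidpix(S,np.array(s)/k,z);b=lidpix(T,np.array(t)/k,z)
        print(n,'scene',a[1].round(1),'top',b[1].round(1),'tri',tri(S,a[0],T,b[0]).round(1),a[2],b[2])
    Ct=cloud(T);Cs=cloud(S)
    def rect(n,C,box,z0,z1):
        x0,x1,y0,y1=box;m=(C[...,2]>z0)&(C[...,2]<z1)&(C[...,0]>x0)&(C[...,0]<x1)&(C[...,1]>y0)&(C[...,1]<y1)
        p=C[m]; r=cv2.minAreaRect(p[:,:2].astype(np.float32)); print(n,len(p),np.round(r[0],1),np.round(r[1],1),round(r[2],2),'zmed',np.percentile(p[:,2],[5,50,95]).round(1));return p
    for nm,im,C in(('T',T,Ct),('S',S,Cs)):
        def w(u,v,z): return ray(T,u/k,v/k,z)
        c=w(282,288,25); rect(nm+'caddy',C,(c[0]-80,c[0]+80,c[1]-150,c[1]+150),19,32)
        c=w(502,283,12); print(c.round()); rect(nm+'base',C,(c[0]-70,c[0]+70,c[1]-100,c[1]+100),7,17)
        rect(nm+'plates',C,(c[0]-70,c[0]+70,c[1]-100,c[1]+100),70,92)
        c=w(410,396,30); print(c.round()); rect(nm+'barrel',C,(c[0]-60,c[0]+60,c[1]-100,c[1]+100),40,65)
        p=rect(nm+'roller',C,(c[0]-60,c[0]+60,c[1]-100,c[1]+100),28,65)
        d=np.linalg.svd(p-p.mean(0),full_matrices=False)[2][0];print('dir',d.round(3))
        c=w(413,165,160); rect(nm+'bottle',C,(c[0]-60,c[0]+60,c[1]-60,c[1]+60),130,170)
    save(T,'crop.png',(110,140,450,350),2.3)
E
python3 m.py
```

```text
blue scene [ 450.7 -174.5   80. ] top [ 452.2 -173.1   80. ] tri [ 451.7 -173.9   80.4] 409 536
white scene [440.8 170.3  80. ] top [442.6 171.5  80. ] tri [441.9 170.6  80.7] 257 536
yellow scene [438.7 257.6  80. ] top [440. 259.  80.] tri [439.4 258.1  80.3] 231 538
green scene [438.9 334.6  80. ] top [440.8 335.5  80. ] tri [440.1 334.5  80.9] 219 541
purp1 scene [ 341.5 -130.4   80. ] top [ 343.1 -129.1   80. ] tri [ 342.7 -129.9   80.4] 328 563
purp2 scene [333.5 189.6  80. ] top [335.1 191.5  80. ] tri [334.4 190.4  80.3] 221 566
knob scene [ 431.3 -345.    56. ] top [ 433.  -343.5   56. ] tri [ 432.5 -344.3   56.5] 133 132
Tcaddy 936 [625.3 182.1] [261.3  91.8] 82.46 zmed [20.5 25.3 29.1]
[ 627. -182.   12.]
Tbase 1962 [ 625.3 -181.5] [162.4 104.1] 71.35 zmed [ 9.7 13.  16. ]
Tplates 207 [ 627.  -179.6] [126.7  60.5] 76.92 zmed [71.3 82.5 88.6]
[444. -26.  30.]
Tbarrel 818 [443.5 -27.6] [135.5  46.1] 81.47 zmed [42.4 51.5 56.2]
Troller 1027 [444.7 -24.1] [148.8  47.8] 81.99 zmed [34.5 50.  56. ]
dir [-0.143 -0.99   0.003]
Tbottle 172 [772.5 -35.7] [23.3 26.2] 89.24 zmed [134.  160.1 163.9]
Scaddy 1020 [620.6 182.1] [263.1  95.7] 82.69 zmed [19.6 25.  28.5]
[ 627. -182.   12.]
Sbase 2201 [ 623.1 -179.2] [150.7  93.6] 76.73 zmed [10.8 13.7 15.9]
Splates 297 [ 624.2 -179.2] [126.9  63.4] 76.59 zmed [71.8 81.4 87.6]
[444. -26.  30.]
Sbarrel 540 [442.5 -35.4] [113.2  43.2] 81.33 zmed [41.5 51.7 56.5]
Sroller 808 [445.5 -25. ] [149.7  46.9] 79.95 zmed [31.1 46.8 56.2]
dir [0.184 0.983 0.027]
Sbottle 271 [769.3 -37.2] [24.9 26.3] 70.67 zmed [132.8 158.3 162.7]
```

View pics/crop.png

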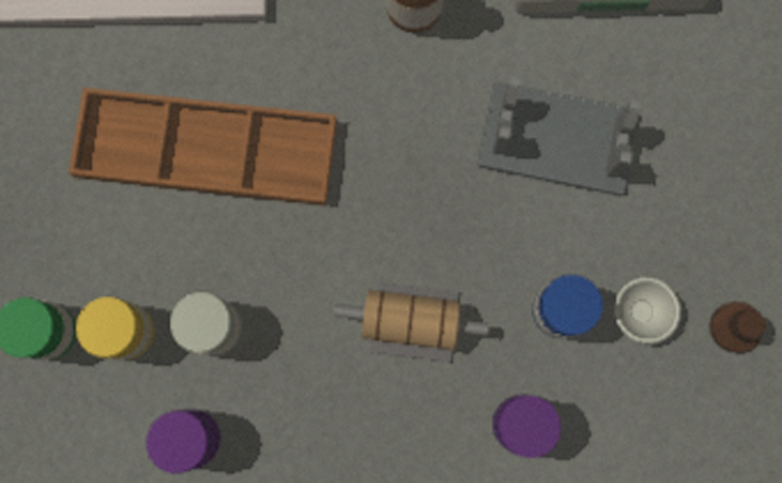

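Crop: blue tub (570,305), white (203,323), yellow (108,327) and stamp (738,325) match the descriptions. The purple tubs (527,425) and (182,440) and the bowl (648,310) are not wanted. I start by turning and moving towards the roller.

```bash
cat > g.py <<'E'
import sys
from h import *
from scipy.spatial.transform import Rotation as R
def go(x,y,z,h):
    o=get_obs(); M=R.from_rotvec(o['orientation']).as_matrix(); p=o['ee_pos']
    hd=np.degrees(np.arctan2(M[1,1],M[0,1]))
    d=M.T@(np.array([x,y,z])-p); 
    D=np.column_stack([[-np.sin(np.radians(h)),np.cos(np.radians(h)),0],[np.cos(np.radians(h)),np.sin(np.radians(h)),0],[0,0,-1]])
    w=R.from_matrix(M.T@D).as_rotvec()/0.12
    d2=D.T@(np.array([x,y,z])-p)
    print('t',round(o['t'],1),'pos',p.round(1),'head',hd.round(2),'width',round(o['width'],1),'F',o['ft_force'].round(1),'\nturn rows',w.round(3),'shift now/50',(d/50).round(3),'shift after turn/50',(d2/50).round(3))
if __name__=='__main__': go(*map(float,sys.argv[1:5]))
E
python3 g.py 444.5 -24.5 222 -8.7
```

```text
t 0.2 pos [263.1 566.5 222.2] head 65.09 width 87.7 F [-0.5 -0.3 -0.6] 
turn rows [-7.0000e-03  5.0000e-03  1.0732e+01] shift now/50 [-8.27  -9.193  0.013] shift after turn/50 [-1.1136e+01  5.3740e+00  3.0000e-03]
```

Emit:
step_arm --pt "1 0 0 0 0 0 0.9" --pt "1 0 0 0 0 0 0.9" --pt "1 0 0 0 0 0 0.9" --pt "1 0 0 0 0 0 0.9" --pt "1 0 0 0 0 0 0.9" --pt "1 0 0 0 0 0 0.9" --pt "1 0 0 0 0 0 0.9" --pt "1 0 0 0 0 0 0.9" --pt "1 0 0 0 0 0 0.9" --pt "1 0 0 0 0 0 0.9" --pt "1 0 0 0 0 0 0.9" --pt "1 0 0 0 0 0 0.83" --pt "1 -0.8 0.4 0 0 0 0" --pt "1 -0.8 0.4 0 0 0 0" --pt "1 -0.8 0.4 0 0 0 0" --pt "1 -0.8 0.4 0 0 0 0" --pt "1 -0.8 0.4 0 0 0 0" --pt "1 -0.8 0.4 0 0 0 0" --pt "1 -0.8 0.4 0 0 0 0" --pt "1 0 0 0 0 0 0"

```text
t: 2.7
ee_pos: [359.6, 266.7, 222.7]
orientation: [2.387, 2.043, -0.001]
ft_force: [0.6, 0.7, -0.7]
width: 87.8
grasp_force: 0.0
```

```bash
python3 g.py 444.5 -24.5 222 -8.7
```

```text
t 2.7 pos [359.6 266.7 222.7] head -8.89 width 87.8 F [ 0.6  0.7 -0.7] 
turn rows [-0.002  0.004 -0.027] shift now/50 [-5.493  2.577  0.016] shift after turn/50 [-5.501  2.559  0.013]
```

Emit:
step_arm --pt "1 -0.69 0.32 0 0 0 0" --pt "1 -0.69 0.32 0 0 0 0" --pt "1 -0.69 0.32 0 0 0 0" --pt "1 -0.69 0.32 0 0 0 0" --pt "1 -0.69 0.32 0 0 0 0" --pt "1 -0.69 0.32 0 0 0 0" --pt "1 -0.69 0.32 0 0 0 0" --pt "1 -0.67 0.33 0 0 0 0" --pt "1 0 0 0.5 0 0 0" --pt "1 0 0 0.5 0 0 0" --pt "1 0 0 0.5 0 0 0" --pt "1 0 0 0.5 0 0 0" --pt "1 0 0 0.5 0 0 0" --pt "1 0 0 0.5 0 0 0" --pt "1 0 0 0 0 0 0" --pt "1 0 0 0 0 0 0"

```text
t: 4.7
ee_pos: [445.5, -22.0, 73.2]
orientation: [2.383, 2.047, 0.001]
ft_force: [-0.2, -0.1, -0.1]
width: 88.0
grasp_force: 0.0
```

```bash
python3 g.py 444.5 -24.5 14 -8.7
```

```text
t 4.7 pos [445.5 -22.   73.2] head -8.66 width 88.0 F [-0.2 -0.1 -0.1] 
turn rows [ 0.005 -0.001  0.006] shift now/50 [-0.053 -0.012  1.184] shift after turn/50 [-0.053 -0.011  1.184]
```

Descend, shut, and lift a little.

Emit:
step_arm --pt "1 -0.05 -0.01 0.3 0 0 0" --pt "1 0 0 0.3 0 0 0" --pt "1 0 0 0.3 0 0 0" --pt "1 0 0 0.2 0 0 0" --pt "1 0 0 0.08 0 0 0" --pt "1 0 0 0 0 0 0" --pt "-1 0 0 0 0 0 0" --pt "-1 0 0 0 0 0 0" --pt "-1 0 0 0 0 0 0" --pt "-1 0 0 0 0 0 0" --pt "-1 0 0 0 0 0 0" --pt "-1 0 0 0 0 0 0"

```text
t: 6.2
ee_pos: [443.0, -24.6, 13.7]
orientation: [-2.382, -2.046, 0.002]
ft_force: [-3.6, 0.8, 5.4]
width: 47.5
grasp_force: 30.0
```

```bash
python3 g.py 444.5 -24.5 160 -8.7
```

```text
t 6.2 pos [443.  -24.6  13.7] head -8.68 width 47.5 F [-3.6  0.8  5.4] 
turn rows [-0.015  0.001  0.002] shift now/50 [ 0.006  0.024 -2.926] shift after turn/50 [ 0.006  0.029 -2.926]
```

Emit:
step_arm --pt "-1 0 0 -0.2 0 0 0" --pt "-1 0 0 -0.4 0 0 0" --pt "-1 0 0 -0.5 0 0 0" --pt "-1 0 0 -0.5 0 0 0" --pt "-1 0 0 -0.5 0 0 0" --pt "-1 0 0 -0.5 0 0 0" --pt "-1 0 0 -0.4 0 0 0" --pt "-1 0 0 0 0 0 0.35" --pt "-1 0 0 0 0 0 0.35" --pt "-1 0 0 0 0 0 0" --pt "-1 0 0 0 0 0 0"

```text
t: 7.58
ee_pos: [443.9, -24.8, 163.8]
orientation: [2.466, 1.946, 0.0]
ft_force: [-0.1, 0.5, -2.9]
width: 47.0
grasp_force: 30.0
```

```bash
python3 g.py 625.6 -179.4 160 -13.25; python3 - <<'E'
from h import *
o=get_obs()['ee_pos']
for n in('top','scene'):
    im=grab(n);C=cloud(im);z=o[2]+19-3
    # roller in hand: points left/right of gripper along the axle at axle height
    m=(abs(C[...,2]-z)<35)&(np.hypot(C[...,0]-o[0],C[...,1]-o[1])<95)
    p=C[m];h=np.radians(-13.25+90);e=np.array([np.cos(h),np.sin(h)]);s=(p[:,:2]-o[:2])@e;f=(p[:,:2]-o[:2])@np.array([e[1],-e[0]])
    for a,b in((-95,-50),(50,95)):
        q=(s>a)&(s<b)&(abs(f)<25);print(n,a,q.sum(),np.percentile(s[q],[2,98]).round(1),np.median(f[q]).round(1),np.median(p[q,2]).round(1)) if q.sum() else 0
    save(im,n+'1.png')
E
```

```text
t 7.6 pos [443.9 -24.8 163.8] head -13.45 width 47.0 F [-0.1  0.5 -2.9] 
turn rows [ 0.001  0.    -0.029] shift now/50 [-2.163  4.254  0.077] shift after turn/50 [-2.178  4.246  0.076]
scene -95 69 [-74.7 -51.6] 2.3 184.8
scene 50 43 [52.3 74.1] 2.7 184.1
```

Emit:
step_arm --pt "-1 -0.3 0.6 0 0 0 -0.03" --pt "-1 -0.3 0.6 0 0 0 0" --pt "-1 -0.3 0.6 0 0 0 0" --pt "-1 -0.3 0.6 0 0 0 0" --pt "-1 -0.3 0.6 0 0 0 0" --pt "-1 -0.3 0.6 0 0 0 0" --pt "-1 -0.3 0.6 0 0 0 0" --pt "-1 -0.08 0.05 0 0 0 0" --pt "-1 0 0 0.4 0 0 0" --pt "-1 0 0 0.4 0 0 0" --pt "-1 0 0 0.4 0 0 0" --pt "-1 0 0 0 0 0 0" --pt "-1 0 0 0 0 0 0"

```text
t: 9.3
ee_pos: [625.8, -179.7, 103.7]
orientation: [2.463, 1.95, 0.0]
ft_force: [0.6, -0.1, -2.8]
width: 47.6
grasp_force: 30.0
```

```bash
python3 g.py 625.6 -179.4 35 -13.25; python3 - <<'E'
from h import *
im=grab('scene');save(im,'scene2.png',(160,200,340,340),4)
E
```

```text
t 9.3 pos [ 625.8 -179.7  103.7] head -13.28 width 47.6 F [ 0.6 -0.1 -2.8] 
turn rows [ 0.001  0.    -0.004] shift now/50 [ 0.004 -0.006  1.375] shift after turn/50 [ 0.004 -0.006  1.375]
```

View pics/scene2.png

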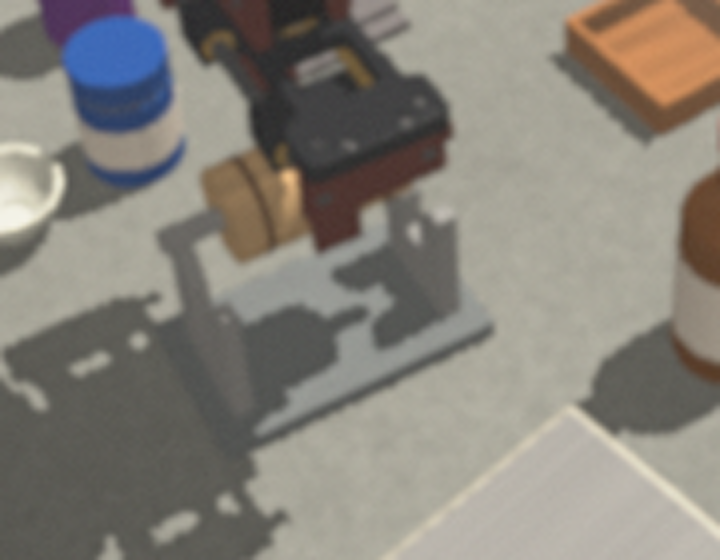

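The roller (250,200) hangs between the plates, and its left axle end (185,232) is above the plate at (190,240). Lower it slowly.

Emit:
step_arm --pt "-1 0 0 0.25 0 0 0" --pt "-1 0 0 0.25 0 0 0" --pt "-1 0 0 0.25 0 0 0" --pt "-1 0 0 0.15 0 0 0" --pt "-1 0 0 0.1 0 0 0" --pt "-1 0 0 0 0 0 0" --pt "-1 0 0 0 0 0 0"

```text
t: 10.22
ee_pos: [625.9, -179.9, 54.0]
orientation: [2.463, 1.949, 0.001]
ft_force: [-0.2, -0.5, -1.7]
width: 47.7
grasp_force: 30.0
```

Emit:
step_arm --pt "-1 0 0 0.1 0 0 0" --pt "-1 0 0 0.1 0 0 0" --pt "-1 0 0 0 0 0 0" --pt "-1 0 0 0 0 0 0"

```text
t: 10.72
ee_pos: [625.7, -179.8, 43.6]
orientation: [2.464, 1.949, -0.0]
ft_force: [-0.2, 0.7, -1.9]
width: 47.2
grasp_force: 30.0
```

Emit:
step_arm --pt "-1 0 0 0.08 0 0 0" --pt "-1 0 0 0.06 0 0 0" --pt "-1 0 0 0.02 0 0 0" --pt "-1 0 0 0 0 0 0" --pt "-1 0 0 0 0 0 0"

```text
t: 11.35
ee_pos: [625.7, -179.8, 35.8]
orientation: [2.464, 1.949, 0.0]
ft_force: [-0.6, -0.4, -2.9]
width: 47.6
grasp_force: 30.0
```

Emit:
step_arm --pt "-1 0 0 0.02 0 0 0" --pt "-1 0 0 0.01 0 0 0" --pt "-1 0 0 0 0 0 0" --pt "-1 0 0 0 0 0 0"

```text
t: 11.85
ee_pos: [625.8, -179.8, 34.7]
orientation: [2.463, 1.949, 0.0]
ft_force: [-2.0, -0.2, 5.3]
width: 47.5
grasp_force: 30.0
```

Emit:
step_arm --pt "0.2 0 0 0 0 0 0" --pt "0.6 0 0 0 0 0 0" --pt "0.8 0 0 0 0 0 0" --pt "0.8 0 0 0 0 0 0" --pt "0.8 0 0 -0.2 0 0 0" --pt "0.8 0 0 -0.4 0 0 0" --pt "0.8 0 0 -0.5 0 0 0" --pt "0.8 0 0 -0.5 0 0 0" --pt "0.8 0 0 -0.5 0 0 0" --pt "0.8 0 0 -0.5 0 0 0" --pt "0.8 0 0 -0.4 0 0 0" --pt "1 0 0 0 0 0 -0.96" --pt "1 0 0 0 0 0 -0.96" --pt "1 0 0 0 0 0 0"

```text
t: 13.6
ee_pos: [625.7, -179.8, 185.0]
orientation: [2.224, 2.218, 0.0]
ft_force: [-0.7, -0.1, 0.2]
width: 87.9
grasp_force: 0.0
```

```bash
python3 g.py 439.5 258.5 180 0
```

```text
t 13.6 pos [ 625.7 -179.8  185. ] head -0.15 width 87.9 F [-0.7 -0.1  0.2] 
turn rows [ 0.005  0.002 -0.022] shift now/50 [ 8.756 -3.747  0.097] shift after turn/50 [ 8.766 -3.723  0.1  ]
```

Emit:
step_arm --pt "1 0.3 -0.12 0 0 0 -0.02" --pt "1 0.6 -0.26 0 0 0 0" --pt "1 0.6 -0.26 0 0 0 0" --pt "1 0.6 -0.26 0 0 0 0" --pt "1 0.6 -0.26 0 0 0 0" --pt "1 0.6 -0.26 0 0 0 0" --pt "1 0.6 -0.26 0 0 0 0" --pt "1 0.6 -0.26 0 0 0 0" --pt "1 0.6 -0.26 0 0 0 0" --pt "1 0.6 -0.26 0 0 0 0" --pt "1 0.6 -0.26 0 0 0 0" --pt "1 0.6 -0.26 0 0 0 0" --pt "1 0.6 -0.26 0 0 0 0" --pt "1 0.6 -0.24 0 0 0 0" --pt "1 0.6 -0.24 0 0 0 0" --pt "1 0.06 0 0.5 0 0 0" --pt "1 0 0 0.5 0 0 0" --pt "1 0 0 0.4 0 0 0" --pt "1 0 0 0 0 0 0"

```text
t: 15.98
ee_pos: [437.6, 257.8, 113.1]
orientation: [-2.221, -2.221, 0.005]
ft_force: [-0.7, -0.2, 0.7]
width: 87.9
grasp_force: 0.0
```

```bash
python3 g.py 439.5 258.5 31 0;  python3 - <<'E'
from h import *
im=grab('scene');save(im,'scene3.png',(180,220,300,320),5)
C=cloud(im); 
# axle ends: points near the stand between z 46..66 outside plates
d=C[...,:2]-np.array([625.3,-179.6]);h=np.radians(76.75);s=d@[np.cos(h),np.sin(h)];f=d@[np.sin(h),-np.cos(h)]
for n,a,b in(('barrel',-40,40),('end-',-76,-64),('end+',64,76)):
    m=(s>a)&(s<b)&(abs(f)<30)&(C[...,2]>25);print(n,m.sum(),np.percentile(C[m][:,2],[50,90,98]).round(1),np.percentile(s[m],[2,98]).round(1),np.median(f[m]).round(1))
E
```

```text
t 16.0 pos [437.6 257.8 113.1] head 0.0 width 87.9 F [-0.7 -0.2  0.7] 
turn rows [-0.025  0.013  0.   ] shift now/50 [0.016 0.044 1.643] shift after turn/50 [0.013 0.039 1.643]
barrel 976 [70.8 76.4 77.6] [-38.   38.4] 13.2
end- 42 [56.4 58.3 60.2] [-74.7 -64.3] 1.6
end+ 2 [57.  58.4 58.6] [74.5 75. ] 2.9
```

View pics/scene3.png

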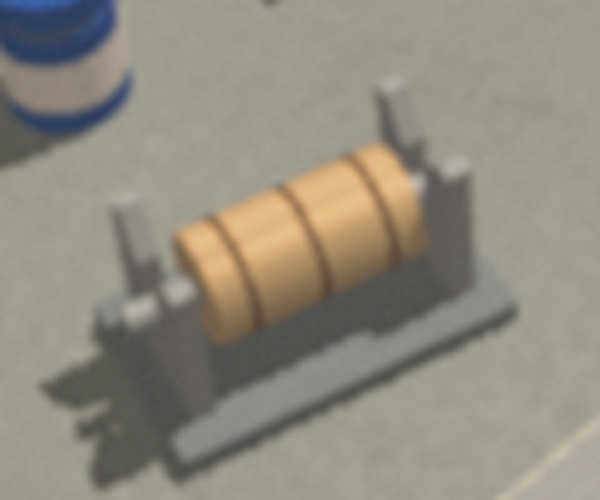

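The roller (300,240) sits in both slots, with axle ends at (130,312) and (418,185). Axle tops are about 57–58 mm high, which means fully down. Next the yellow tub: descend and grip.

Emit:
step_arm --pt "1 0.01 0.04 0.3 0 0 0" --pt "1 0 0 0.4 0 0 0" --pt "1 0 0 0.4 0 0 0" --pt "1 0 0 0.3 0 0 0" --pt "1 0 0 0.24 0 0 0" --pt "1 0 0 0 0 0 0" --pt "0 0 0 0 0 0 0" --pt "-1 0 0 0 0 0 0" --pt "-1 0 0 0 0 0 0" --pt "-1 0 0 0 0 0 0" --pt "-1 0 0 0 0 0 0"

```text
t: 17.4
ee_pos: [441.0, 258.5, 32.4]
orientation: [-2.22, -2.222, 0.001]
ft_force: [-2.6, 0.5, 6.1]
width: 56.0
grasp_force: 30.0
```

```bash
python3 g.py 612 98 150 0
```

```text
t 17.4 pos [441.  258.5  32.4] head 0.04 width 56.0 F [-2.6  0.5  6.1] 
turn rows [-0.005  0.002  0.006] shift now/50 [-3.213  3.417 -2.353] shift after turn/50 [-3.21   3.421 -2.351]
```

Emit:
step_arm --pt "-1 0 0 -0.1 0 0 0" --pt "-1 0 0 -0.3 0 0 0" --pt "-1 0 0 -0.5 0 0 0" --pt "-1 0 0 -0.6 0 0 0" --pt "-1 0 0 -0.5 0 0 0" --pt "-1 -0.2 0.2 0 0 0 0" --pt "-1 -0.4 0.43 0 0 0 0" --pt "-1 -0.4 0.43 0 0 0 0" --pt "-1 -0.4 0.43 0 0 0 0" --pt "-1 -0.4 0.43 0 0 0 0" --pt "-1 -0.4 0.43 0 0 0 0" --pt "-1 -0.4 0.43 0 0 0 0" --pt "-1 -0.4 0.43 0 0 0 0" --pt "-1 -0.2 0.2 0 0 0 0" --pt "-1 0 0 0.4 0 0 0" --pt "-1 0 0 0.4 0 0 0" --pt "-1 0 0 0.3 0 0 0" --pt "-1 0 0 0 0 0 0" --pt "-1 0 0 0 0 0 0"

```text
t: 19.77
ee_pos: [612.0, 99.1, 77.3]
orientation: [2.22, 2.223, 0.0]
ft_force: [-0.4, 0.4, -1.7]
width: 55.7
grasp_force: 30.0
```

```bash
python3 g.py 612 98 37.4 0
```

```text
t 19.8 pos [612.   99.1  77.3] head 0.08 width 55.7 F [-0.4  0.4 -1.7] 
turn rows [ 0.002 -0.     0.011] shift now/50 [-0.022 -0.001  0.798] shift after turn/50 [-0.022 -0.001  0.798]
```

Emit:
step_arm --pt "-1 -0.02 0 0.25 0 0 0" --pt "-1 0 0 0.25 0 0 0" --pt "-1 0 0 0.15 0 0 0" --pt "-1 0 0 0.08 0 0 0" --pt "-1 0 0 0.03 0 0 0" --pt "-1 0 0 0.02 0 0 0" --pt "-1 0 0 0 0 0 0" --pt "-1 0 0 0 0 0 0"

```text
t: 20.78
ee_pos: [612.1, 97.8, 38.5]
orientation: [2.22, 2.222, 0.001]
ft_force: [0.4, -0.4, -2.7]
width: 55.7
grasp_force: 30.0
```

Emit:
step_arm --pt "-1 0 0 0.02 0 0 0" --pt "-1 0 0 0.01 0 0 0" --pt "-1 0 0 0 0 0 0" --pt "-1 0 0 0 0 0 0"

```text
t: 21.28
ee_pos: [612.2, 97.8, 37.5]
orientation: [2.22, 2.222, 0.001]
ft_force: [-2.4, -0.4, 4.9]
width: 55.5
grasp_force: 30.0
```

Emit:
step_arm --pt "0.4 0 0 0 0 0 0" --pt "0.8 0 0 0 0 0 0" --pt "0.8 0 0 0 0 0 0" --pt "0.8 0 0 -0.2 0 0 0" --pt "0.8 0 0 -0.5 0 0 0" --pt "0.8 0 0 -0.6 0 0 0" --pt "0.8 0 0 -0.6 0 0 0" --pt "1 -0.2 -0.12 0 0 0 0" --pt "1 -0.54 -0.32 0 0 0 0" --pt "1 -0.54 -0.32 0 0 0 0" --pt "1 -0.54 -0.32 0 0 0 0" --pt "1 -0.54 -0.32 0 0 0 0" --pt "1 -0.54 -0.32 0 0 0 0" --pt "1 -0.54 -0.32 0 0 0 0" --pt "1 -0.54 -0.32 0 0 0 0" --pt "1 -0.54 -0.32 0 0 0 0" --pt "1 -0.54 -0.32 0 0 0 0" --pt "1 -0.36 -0.2 0 0 0 0" --pt "1 0 0 0 0 0 0"

```text
t: 23.65
ee_pos: [450.6, -174.2, 131.0]
orientation: [-2.222, -2.219, 0.001]
ft_force: [0.6, 0.6, -1.0]
width: 87.7
grasp_force: 0.0
```

```bash
python3 g.py 452.2 -173.5 32 0
```

```text
t 23.6 pos [ 450.6 -174.2  131. ] head -0.1 width 87.7 F [ 0.6  0.6 -1. ] 
turn rows [-0.013 -0.005 -0.014] shift now/50 [0.012 0.034 1.98 ] shift after turn/50 [0.013 0.032 1.98 ]
```

Emit:
step_arm --pt "1 0.01 0.03 0.3 0 0 0" --pt "1 0 0 0.4 0 0 0" --pt "1 0 0 0.4 0 0 0" --pt "1 0 0 0.4 0 0 0" --pt "1 0 0 0.3 0 0 0" --pt "1 0 0 0.16 0 0 0" --pt "1 0 0 0 0 0 0" --pt "0 0 0 0 0 0 0" --pt "-1 0 0 0 0 0 0" --pt "-1 0 0 0 0 0 0" --pt "-1 0 0 0 0 0 0" --pt "-1 0 0 0 0 0 0"

```text
t: 25.15
ee_pos: [453.1, -172.8, 33.9]
orientation: [-2.22, -2.222, 0.001]
ft_force: [-4.1, 0.1, 5.7]
width: 55.6
grasp_force: 30.0
```

```bash
python3 g.py 634 266 150 0
```

```text
t 25.1 pos [ 453.1 -172.8   33.9] head 0.04 width 55.6 F [-4.1  0.1  5.7] 
turn rows [-0.008 -0.002  0.006] shift now/50 [ 8.774  3.622 -2.323] shift after turn/50 [ 8.776  3.619 -2.322]
```

Emit:
step_arm --pt "-1 0 0 -0.1 0 0 0" --pt "-1 0 0 -0.3 0 0 0" --pt "-1 0 0 -0.6 0 0 0" --pt "-1 0 0 -0.7 0 0 0" --pt "-1 0 0 -0.6 0 0 0" --pt "-1 0.3 0.12 0 0 0 0" --pt "-1 0.6 0.25 0 0 0 0" --pt "-1 0.6 0.25 0 0 0 0" --pt "-1 0.6 0.25 0 0 0 0" --pt "-1 0.6 0.25 0 0 0 0" --pt "-1 0.6 0.25 0 0 0 0" --pt "-1 0.6 0.25 0 0 0 0" --pt "-1 0.6 0.25 0 0 0 0" --pt "-1 0.6 0.25 0 0 0 0" --pt "-1 0.6 0.25 0 0 0 0" --pt "-1 0.6 0.25 0 0 0 0" --pt "-1 0.6 0.25 0 0 0 0" --pt "-1 0.6 0.25 0 0 0 0" --pt "-1 0.6 0.25 0 0 0 0" --pt "-1 0.6 0.22 0 0 0 0"

```text
t: 27.65
ee_pos: [631.9, 264.2, 146.8]
orientation: [-2.219, -2.222, 0.003]
ft_force: [0.9, -1.0, -2.1]
width: 55.6
grasp_force: 30.0
```

```bash
python3 g.py 634 266 38.9 0
```

```text
t 27.6 pos [631.9 264.2 146.8] head 0.07 width 55.6 F [ 0.9 -1.  -2.1] 
turn rows [-0.018  0.005  0.01 ] shift now/50 [0.038 0.047 2.158] shift after turn/50 [0.037 0.042 2.158]
```

Emit:
step_arm --pt "-1 0 0 0.2 0 0 0" --pt "-1 0 0 0.4 0 0 0" --pt "-1 0 0 0.4 0 0 0" --pt "-1 0 0 0.4 0 0 0" --pt "-1 0 0 0.1 0 0 0" --pt "-1 0 0 0 0 0 0" --pt "-1 0 0 0 0 0 0"

```text
t: 28.52
ee_pos: [633.5, 262.4, 74.5]
orientation: [2.22, 2.222, 0.002]
ft_force: [0.1, 0.4, -2.1]
width: 55.8
grasp_force: 30.0
```

```bash
python3 g.py 634 266 38.9 0
```

```text
t 28.5 pos [633.5 262.4  74.5] head 0.04 width 55.8 F [ 0.1  0.4 -2.1] 
turn rows [ 0.011 -0.004  0.005] shift now/50 [0.072 0.01  0.712] shift after turn/50 [0.072 0.011 0.712]
```

Emit:
step_arm --pt "-1 0.07 0.01 0.2 0 0 0" --pt "-1 0 0 0.2 0 0 0" --pt "-1 0 0 0.15 0 0 0" --pt "-1 0 0 0.08 0 0 0" --pt "-1 0 0 0.05 0 0 0" --pt "-1 0 0 0.02 0 0 0" --pt "-1 0 0 0 0 0 0" --pt "-1 0 0 0 0 0 0"

```text
t: 29.52
ee_pos: [633.4, 265.8, 39.0]
orientation: [2.22, 2.222, 0.0]
ft_force: [-1.0, -0.6, 0.7]
width: 55.8
grasp_force: 30.0
```

Emit:
step_arm --pt "-1 0 0 0.01 0 0 0" --pt "-1 0 0 0 0 0 0" --pt "0.4 0 0 0 0 0 0" --pt "0.8 0 0 0 0 0 0" --pt "0.8 0 0 0 0 0 0" --pt "0.8 0 0 -0.2 0 0 0" --pt "0.8 0 0 -0.5 0 0 0" --pt "0.8 0 0 -0.6 0 0 0" --pt "0.8 0 0 -0.6 0 0 0" --pt "1 -0.1 -0.2 0 0 0 0" --pt "1 -0.24 -0.48 0 0 0 0" --pt "1 -0.24 -0.48 0 0 0 0" --pt "1 -0.24 -0.48 0 0 0 0" --pt "1 -0.24 -0.48 0 0 0 0" --pt "1 -0.24 -0.48 0 0 0 0" --pt "1 -0.24 -0.48 0 0 0 0" --pt "1 -0.24 -0.48 0 0 0 0" --pt "1 -0.12 -0.24 0 0 0 0" --pt "1 0 0 0 0 0 0"

```text
t: 31.9
ee_pos: [442.6, 170.3, 133.0]
orientation: [-2.22, -2.222, 0.001]
ft_force: [-0.7, -0.4, 0.0]
width: 87.5
grasp_force: 0.0
```

```bash
python3 g.py 442.5 171 32 0
```

```text
t 31.9 pos [442.6 170.3 133. ] head 0.04 width 87.5 F [-0.7 -0.4  0. ] 
turn rows [-0.005  0.002  0.006] shift now/50 [ 1.500e-02 -1.000e-03  2.019e+00] shift after turn/50 [ 1.500e-02 -2.000e-03  2.019e+00]
```

Emit:
step_arm --pt "1 0.01 0 0.3 0 0 0" --pt "1 0 0 0.4 0 0 0" --pt "1 0 0 0.4 0 0 0" --pt "1 0 0 0.4 0 0 0" --pt "1 0 0 0.3 0 0 0" --pt "1 0 0 0.2 0 0 0" --pt "1 0 0 0 0 0 0" --pt "0 0 0 0 0 0 0" --pt "-1 0 0 0 0 0 0" --pt "-1 0 0 0 0 0 0" --pt "-1 0 0 0 0 0 0" --pt "-1 0 0 0 0 0 0"

```text
t: 33.4
ee_pos: [442.9, 171.0, 33.4]
orientation: [-2.22, -2.222, 0.001]
ft_force: [-3.3, 0.1, 5.7]
width: 55.6
grasp_force: 30.0
```

```bash
python3 g.py 623 182 150 0
```

```text
t 33.4 pos [442.9 171.   33.4] head 0.05 width 55.6 F [-3.3  0.1  5.7] 
turn rows [-0.006  0.002  0.007] shift now/50 [ 0.216  3.6   -2.334] shift after turn/50 [ 0.22   3.602 -2.331]
```

Emit:
step_arm --pt "-1 0 0 -0.1 0 0 0" --pt "-1 0 0 -0.3 0 0 0" --pt "-1 0 0 -0.6 0 0 0" --pt "-1 0 0 -0.7 0 0 0" --pt "-1 0 0 -0.5 0 0 0" --pt "-1 0.02 0.3 0 0 0 0" --pt "-1 0.03 0.5 0 0 0 0" --pt "-1 0.03 0.5 0 0 0 0" --pt "-1 0.03 0.5 0 0 0 0" --pt "-1 0.03 0.5 0 0 0 0" --pt "-1 0.03 0.5 0 0 0 0" --pt "-1 0.03 0.5 0 0 0 0" --pt "-1 0.02 0.3 0 0 0 0" --pt "-1 0 0 0.4 0 0 0" --pt "-1 0 0 0.5 0 0 0" --pt "-1 0 0 0.4 0 0 0" --pt "-1 0 0 0 0 0 0" --pt "-1 0 0 0 0 0 0"

```text
t: 35.65
ee_pos: [623.5, 182.4, 78.4]
orientation: [2.22, 2.222, 0.0]
ft_force: [-0.2, 0.3, -1.9]
width: 55.9
grasp_force: 30.0
```

```bash
python3 g.py 623 182 38.4 0
```

```text
t 35.6 pos [623.5 182.4  78.4] head 0.06 width 55.9 F [-0.2  0.3 -1.9] 
turn rows [ 0.002 -0.001  0.008] shift now/50 [-0.008 -0.01   0.8  ] shift after turn/50 [-0.007 -0.01   0.8  ]
```

Emit:
step_arm --pt "-1 0 -0.01 0.25 0 0 0" --pt "-1 0 0 0.25 0 0 0" --pt "-1 0 0 0.15 0 0 0" --pt "-1 0 0 0.08 0 0 0" --pt "-1 0 0 0.04 0 0 0" --pt "-1 0 0 0.02 0 0 0" --pt "-1 0 0 0 0 0 0" --pt "-1 0 0 0 0 0 0"

```text
t: 36.65
ee_pos: [623.1, 182.3, 38.9]
orientation: [2.22, 2.222, 0.001]
ft_force: [0.9, -0.0, -2.5]
width: 56.0
grasp_force: 30.0
```

Emit:
step_arm --pt "-1 0 0 0.02 0 0 0" --pt "-1 0 0 0.01 0 0 0" --pt "-1 0 0 0 0 0 0" --pt "0.4 0 0 0 0 0 0" --pt "0.8 0 0 0 0 0 0" --pt "0.8 0 0 0 0 0 0" --pt "0.8 0 0 -0.2 0 0 0" --pt "0.8 0 0 -0.5 0 0 0" --pt "0.8 0 0 -0.6 0 0 0" --pt "0.8 0 0 -0.7 0 0 0" --pt "1 -0.3 -0.1 0 0 0 0" --pt "1 -0.6 -0.22 0 0 0 0" --pt "1 -0.6 -0.22 0 0 0 0" --pt "1 -0.6 -0.22 0 0 0 0" --pt "1 -0.6 -0.22 0 0 0 0" --pt "1 -0.6 -0.22 0 0 0 0" --pt "1 -0.6 -0.22 0 0 0 0" --pt "1 -0.6 -0.22 0 0 0 0" --pt "1 -0.6 -0.22 0 0 0 0"

```text
t: 39.02
ee_pos: [528.5, -74.1, 136.4]
orientation: [-2.22, -2.221, 0.002]
ft_force: [-0.3, -0.8, 0.3]
width: 87.7
grasp_force: 0.0
```

```bash
python3 g.py 432.5 -344 130 0; python3 - <<'E'
from m import *
S,T=grab('scene'),grab('top')
for n,p in(('white',(623,182)),('yellow',(612,98)),('blue',(634,266))):
    o=[]
    for im in(S,T):
        c=im['T'][:3,:3].T@(np.array([*p,85])-im['T'][:3,3]);s=(c[0]/c[2]*im['fx']+im['cx'],c[1]/c[2]*im['fy']+im['cy'])
        o.append(lidpix(im,s,85))
    print(n,o[0][1].round(1),o[1][1].round(1),tri(S,o[0][0],T,o[1][0]).round(1))
save(S,'scene4.png',s=1.42)
E
```

```text
t 39.0 pos [528.5 -74.1 136.4] head 0.03 width 87.7 F [-0.3 -0.8  0.3] 
turn rows [-0.014 -0.001  0.004] shift now/50 [-5.397 -1.922  0.13 ] shift after turn/50 [-5.398 -1.919  0.127]
white [623.2 181.   85. ] [625.1 182.6  85. ] [624.1 181.6  85.6]
yellow [612.3  97.5  85. ] [614.1  98.5  85. ] [613.3  97.7  85.8]
blue [633.5 263.3  85. ] [635.6 264.8  85. ] [634.5 263.7  85.8]
```

View pics/scene4.png

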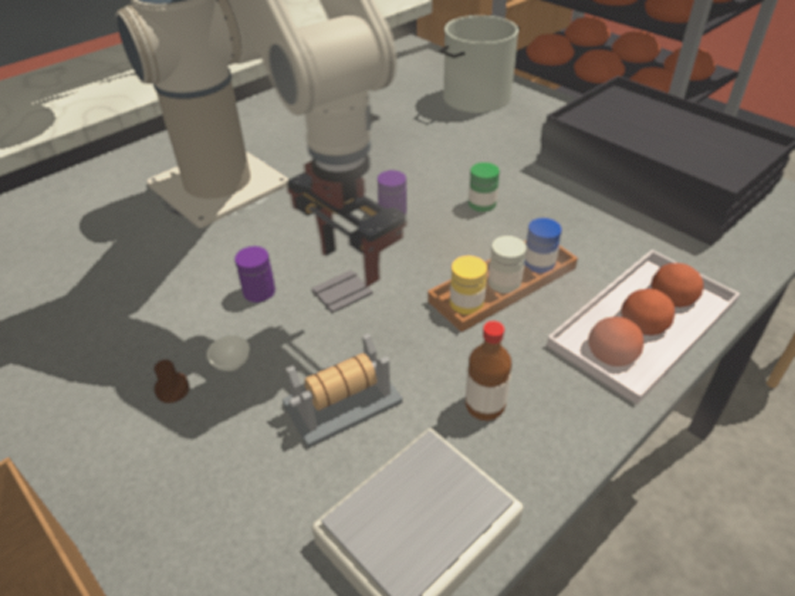

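The tubs stand in the caddy: yellow (468,283), white (507,262), blue (543,243). The roller (340,380) is seated, green (484,186) and the bottle (488,372) are untouched, and the stamp is at (170,380). On to the stamp.

Emit:
step_arm --pt "1 -0.6 -0.21 0 0 0 0" --pt "1 -0.6 -0.21 0 0 0 0" --pt "1 -0.6 -0.21 0 0 0 0" --pt "1 -0.6 -0.21 0 0 0 0" --pt "1 -0.6 -0.21 0 0 0 0" --pt "1 -0.6 -0.21 0 0 0 0" --pt "1 -0.6 -0.21 0 0 0 0" --pt "1 -0.6 -0.21 0 0 0 0" --pt "1 -0.3 -0.12 0 0 0 0" --pt "1 0 0 0.4 0 0 0" --pt "1 0 0 0.5 0 0 0" --pt "1 0 0 0.3 0 0 0" --pt "1 0 0 0 0 0 0" --pt "1 0 0 0 0 0 0"

```text
t: 40.88
ee_pos: [440.8, -328.0, 77.7]
orientation: [2.22, 2.222, 0.0]
ft_force: [0.2, -0.0, -0.4]
width: 87.6
grasp_force: 0.0
```

```bash
python3 g.py 433 -343.7 23 0
```

```text
t 40.9 pos [ 440.8 -328.    77.7] head 0.06 width 87.6 F [ 0.2 -0.  -0.4] 
turn rows [0.005 0.003 0.009] shift now/50 [-0.314 -0.156  1.094] shift after turn/50 [-0.315 -0.155  1.094]
```

Emit:
step_arm --pt "1 -0.3 -0.15 0 0 0 0" --pt "1 -0.01 -0.01 0.2 0 0 0" --pt "1 0 0 0.3 0 0 0" --pt "1 0 0 0.3 0 0 0" --pt "1 0 0 0.2 0 0 0" --pt "1 0 0 0.1 0 0 0" --pt "1 0 0 0 0 0 0" --pt "1 0 0 0 0 0 0"

```text
t: 41.88
ee_pos: [432.6, -343.6, 22.5]
orientation: [2.22, 2.222, 0.0]
ft_force: [-0.6, -0.5, -0.4]
width: 87.8
grasp_force: 0.0
```

```bash
python3 g.py 433 -343.7 23 0
```

```text
t 41.9 pos [ 432.6 -343.6   22.5] head 0.05 width 87.8 F [-0.6 -0.5 -0.4] 
turn rows [0.004 0.003 0.007] shift now/50 [-0.002  0.008 -0.011] shift after turn/50 [-0.002  0.008 -0.011]
```

Grip gently and lift.

Emit:
step_arm --pt "0.3 0 0 0 0 0 0" --pt "0 0 0 0 0 0 0" --pt "-0.3 0 0 0 0 0 0" --pt "-0.6 0 0 0 0 0 0" --pt "-1 0 0 0 0 0 0" --pt "-1 0 0 0 0 0 0" --pt "-1 0 0 0 0 0 0" --pt "-1 0 0 0 0 0 0"

```text
t: 42.88
ee_pos: [432.2, -343.4, 22.1]
orientation: [-2.22, -2.222, 0.0]
ft_force: [-0.5, -0.6, 0.0]
width: 27.5
grasp_force: 30.0
```

```bash
python3 g.py 623.3 182 160 0
```

```text
t 42.9 pos [ 432.2 -343.4   22.1] head 0.05 width 27.5 F [-0.5 -0.6  0. ] 
turn rows [-0.001 -0.001  0.007] shift now/50 [10.505  3.83  -2.757] shift after turn/50 [10.507  3.822 -2.757]
```

Emit:
step_arm --pt "-1 0 0 -0.15 0 0 0" --pt "-1 0 0 -0.4 0 0 0" --pt "-1 0 0 -0.6 0 0 0" --pt "-1 0 0 -0.7 0 0 0" --pt "-1 0 0 -0.6 0 0 0" --pt "-1 0 0 -0.3 0 0 0" --pt "-1 0.3 0.11 0 0 0 0" --pt "-1 0.55 0.2 0 0 0 0" --pt "-1 0.55 0.2 0 0 0 0" --pt "-1 0.55 0.2 0 0 0 0" --pt "-1 0.55 0.2 0 0 0 0" --pt "-1 0.55 0.2 0 0 0 0" --pt "-1 0.55 0.2 0 0 0 0" --pt "-1 0.55 0.2 0 0 0 0" --pt "-1 0.55 0.2 0 0 0 0" --pt "-1 0.55 0.2 0 0 0 0" --pt "-1 0.55 0.2 0 0 0 0" --pt "-1 0.55 0.2 0 0 0 0" --pt "-1 0.55 0.2 0 0 0 0" --pt "-1 0.3 0.1 0 0 0 0"

```text
t: 45.38
ee_pos: [561.7, 18.6, 158.2]
orientation: [-2.217, -2.223, 0.003]
ft_force: [-0.0, -0.4, -0.4]
width: 27.6
grasp_force: 30.0
```

```bash
python3 g.py 623.3 182 130 0
```

```text
t 45.4 pos [561.7  18.6 158.2] head 0.14 width 27.6 F [-0.  -0.4 -0.4] 
turn rows [-0.021 -0.001  0.02 ] shift now/50 [3.264 1.242 0.561] shift after turn/50 [3.267 1.232 0.564]
```

Emit:
step_arm --pt "-1 0.5 0.19 0 0 0 0.01" --pt "-1 0.5 0.19 0 0 0 0" --pt "-1 0.5 0.19 0 0 0 0" --pt "-1 0.5 0.19 0 0 0 0" --pt "-1 0.5 0.19 0 0 0 0" --pt "-1 0.5 0.19 0 0 0 0" --pt "-1 0.2 0.08 0 0 0 0" --pt "-1 0 0 0.3 0 0 0" --pt "-1 0 0 0.2 0 0 0" --pt "-1 0 0 0 0 0 0" --pt "-1 0 0 0 0 0 0"

```text
t: 46.75
ee_pos: [623.5, 176.1, 134.6]
orientation: [-2.223, -2.22, 0.0]
ft_force: [0.1, 0.6, -0.1]
width: 27.8
grasp_force: 30.0
```

```bash
python3 g.py 623.3 182 107.1 0; python3 - <<'E'
from h import *
from m import tri
# stamp foot rim while hanging: dark-wood points in a ring at foot-top height vs white lid
o=get_obs()['ee_pos'];zf=o[2]-22.1+14
for n in('scene','top'):
    im=grab(n);C=cloud(im)
    d=np.hypot(C[...,0]-o[0],C[...,1]-o[1])
    m=(abs(C[...,2]-zf)<3)&(d<34); p=C[m][:,:2].astype(np.float32)
    if len(p)>5: print(n,'foot',len(p),p.min(0).round(1),p.max(0).round(1),np.round(cv2.minEnclosingCircle(p),1) if 0 else cv2.minEnclosingCircle(p))
im=grab('scene');save(im,'scene5.png',(290,120,430,240),5)
E
```

```text
t 46.8 pos [623.5 176.1 134.6] head -0.06 width 27.8 F [ 0.1  0.6 -0.1] 
turn rows [-0.002  0.001 -0.009] shift now/50 [ 0.118 -0.004  0.55 ] shift after turn/50 [ 0.117 -0.004  0.55 ]
scene foot 134 [598.7 148.4] [647. 191.] ((623.3006591796875, 171.9958953857422), 24.774616241455078)
```

View pics/scene5.png

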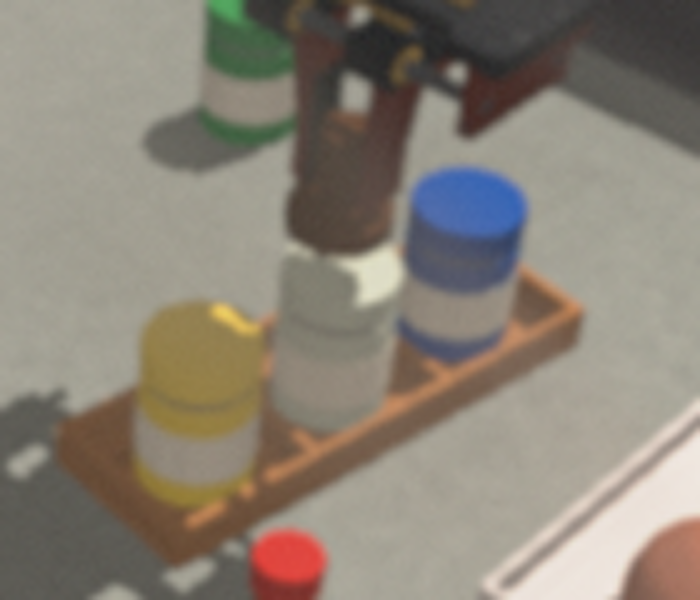

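The stamp (340,195) hangs above the white lid (340,265) and needs to go about 7 mm further in +y. Shift, then lower.

Emit:
step_arm --pt "-1 0.15 0 0 0 0 0" --pt "-1 0 0 0.2 0 0 0" --pt "-1 0 0 0.15 0 0 0" --pt "-1 0 0 0.1 0 0 0" --pt "-1 0 0 0.05 0 0 0" --pt "-1 0 0 0 0 0 0" --pt "-1 0 0 0 0 0 0"

```text
t: 47.78
ee_pos: [623.7, 184.2, 109.9]
orientation: [2.222, 2.221, 0.0]
ft_force: [-0.4, 0.0, -0.6]
width: 27.4
grasp_force: 30.0
```

```bash
python3 g.py 623.3 183.5 107.1 0; python3 - <<'E'
from h import *
im=grab('scene');C=cloud(im);o=get_obs()['ee_pos'];p=im['pixels'].astype(int)
d=np.hypot(C[...,0]-o[0],C[...,1]-o[1])
for z in (o[2]-22.1+14,):
    m=(abs(C[...,2]-z)<3)&(d<34);q=C[m][:,:2].astype(np.float32)
    print('foot',len(q),cv2.minEnclosingCircle(q),q.min(0),q.max(0))
E
```

```text
t 47.8 pos [623.7 184.2 109.9] head -0.03 width 27.4 F [-0.4  0.  -0.6] 
turn rows [ 0.003 -0.001 -0.004] shift now/50 [-0.014 -0.008  0.056] shift after turn/50 [-0.014 -0.008  0.056]
foot 141 ((623.8209838867188, 179.15855407714844), 24.32872772216797) [599.5996  156.50641] [647.39636 196.22627]
```

Emit:
step_arm --pt "-1 0 0 0.03 0 0 0" --pt "-1 0 0 0.02 0 0 0" --pt "-1 0 0 0 0 0 0" --pt "-1 0 0 0 0 0 0"

```text
t: 48.32
ee_pos: [623.6, 184.2, 107.2]
orientation: [2.222, 2.221, 0.0]
ft_force: [-0.0, -0.0, -0.4]
width: 27.2
grasp_force: 30.0
```

Emit:
step_arm --pt "-1 0 0 0.01 0 0 0" --pt "-1 0 0 0.01 0 0 0" --pt "-1 0 0 0 0 0 0" --pt "-1 0 0 0 0 0 0"

```text
t: 48.82
ee_pos: [623.7, 184.2, 107.1]
orientation: [2.222, 2.221, 0.001]
ft_force: [-1.3, -0.8, 7.1]
width: 27.5
grasp_force: 30.0
```

Emit:
step_arm --pt "-0.2 0 0 0 0 0 0" --pt "0 0 0 0 0 0 0" --pt "0.3 0 0 0 0 0 0" --pt "0.4 0 0 0 0 0 0" --pt "0.4 0 0 -0.2 0 0 0" --pt "0.4 0 0 -0.4 0 0 0" --pt "0.4 0 0 -0.6 0 0 0" --pt "0.4 0 0 -0.6 0 0 0" --pt "0.4 -0.3 -0.3 0 0 0 0" --pt "0.4 -0.6 -0.6 0 0 0 0" --pt "0.4 -0.6 -0.6 0 0 0 0" --pt "0.4 -0.6 -0.6 0 0 0 0" --pt "0.4 -0.6 -0.6 0 0 0 0" --pt "0.4 -0.5 -0.5 0 0 0 0" --pt "0.4 -0.3 -0.3 0 0 0 0" --pt "0.4 0 0 0 0 0 0" --pt "0.4 0 0 0 0 0 0"

```text
t: 50.95
ee_pos: [449.8, 9.6, 196.8]
orientation: [2.221, 2.22, 0.002]
ft_force: [0.3, 0.4, 0.0]
width: 62.0
grasp_force: 0.0
```

```bash
python3 - <<'E'
from m import *
S,T=grab('scene'),grab('top')
def pix(im,p):
    c=im['T'][:3,:3].T@(np.array(p)-im['T'][:3,3]);return c[0]/c[2]*im['fx']+im['cx'],c[1]/c[2]*im['fy']+im['cy']
for n,p in(('knob',(623.5,182.5,141)),('foot',(623.5,182.5,99)),('white',(623,182,85)),('yellow',(612,98,85)),('blue',(634,266,85)),('green',(440,335,80))):
    a=lidpix(S,pix(S,p),p[2]);b=lidpix(T,pix(T,p),p[2]);print(n,a[1].round(1),b[1].round(1),tri(S,a[0],T,b[0]).round(1))
save(S,'scene6.png',(180,110,440,310),3); save(T,'top6.png',s=1.42)
E
```

```text
knob [623.6 181.1 141. ] [625.1 182.2 141. ] [624.4 181.4 141.5]
foot [624.3 180.4  99. ] [625.4 182.3  99. ] [624.7 181.5  98.9]
white [623.8 180.8  85. ] [624.8 182.2  85. ] [624.2 181.6  85.1]
yellow [612.7  97.1  85. ] [614.2  98.7  85. ] [613.4  97.8  85.3]
blue [633.5 263.   85. ] [635.5 264.5  85. ] [634.5 263.4  85.7]
green [439.6 334.1  80. ] [441.  335.7  80. ] [440.3 334.7  80.4]
```

View pics/scene6.png

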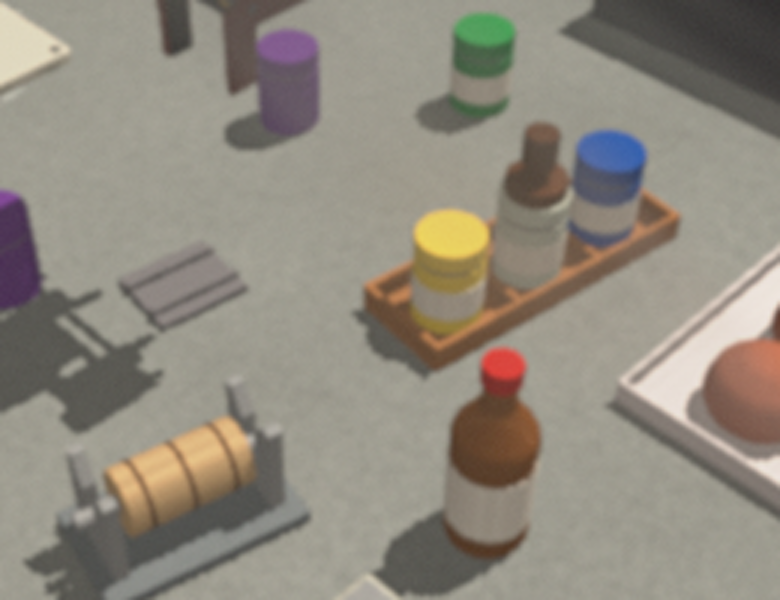

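View pics/top6.png

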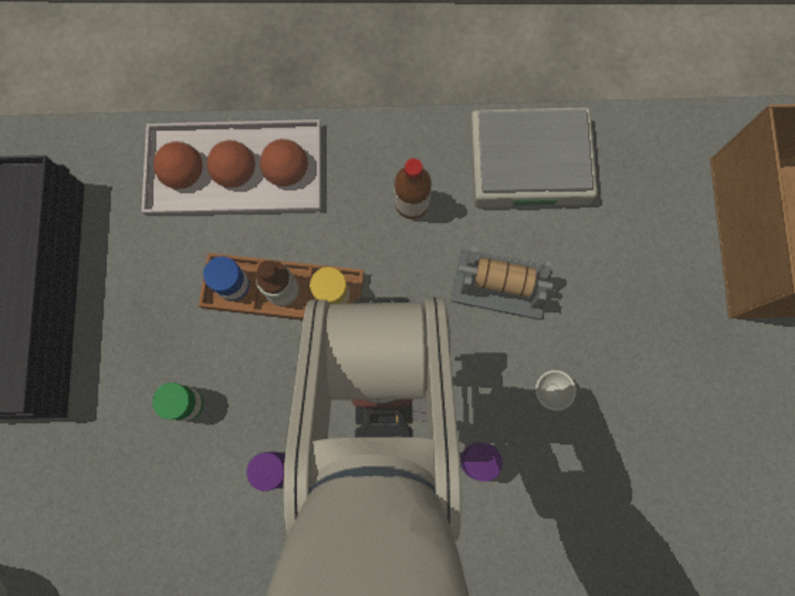

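In the scene crop the stamp (540,170) stands upright on the white tub, with yellow (450,270), blue (607,185) and the roller seated (180,475). The top view agrees: blue (223,276), stamp (272,278), yellow (328,285), green (177,401), bottle (413,188). The stamp is within about 0.5 mm of the lid centre, so I hand in.

```bash
python3 -c "
from workcell import ctrl
print(ctrl.close_job())"
```

```text
the job is handed in; nothing more can be done
None
```

The job is handed in at about 51 s of robot time. The roller is down in both slots, the tubs stand yellow, white, blue going away from the stand, the stamp is knob-up within about 0.5 mm of the white lid's centre, and the green tub and bottle were left alone.

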